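Rotate the stock: re-rack four reagent bottles in reverse order

ROBOT

A 6-joint arm with a two-finger parallel gripper is mounted at the origin on the work surface. World frame = base frame: x ahead of the robot, y to its left, z up, the work surface at z = 0. Lengths are in m, angles in degrees, forces in N, time in s.
With the tool pointing down it reaches from about 0.3 to 0.75 m from the base axis. Payload 8.5 kg.
Tool frame: the origin (TCP) lies at the very end of the fingers, on their centre line; the grasp point (between the pads) lies 19 mm behind it; z points along the fingers, y is the direction in which the jaws open and shut (so a half turn about z gives the same grasp; the last joint's range is limited). The gripper opens to 85 mm and grips with 20 to 120 N. Pads are 22 mm wide; open, the fingers measure 114 mm over their backs; the gripper's body (76 mm by 85 mm) begins 54 mm behind the grasp point. The pads swing forward as they close: fully open they stand 13 mm farther back than shut.
Start: joints at [-88.826, 21.807, 74.336, -0, 83.858, -12.336], TCP at [0.128, -0.535, 0.231] pointing down, gripper open.
Joint ranges: [-178.18, 178.18], [-50.72, 133.34], [12.68, 142.11], [-81.47, 261.47], [9.98, 163.14], [-165.26, 165.26]. Speed limits (degrees/s): [136.94, 136.94, 180, 180, 180, 180].

INTERFACE

Orientations are given as a 3x3 rotation matrix whose columns are the frame's x, y, z axes.
In Python, from rig import env, vision, close_job, spotter gives the robot as it stands. The module is installed in compiled form; this text tells all that it offers.
- The arm moves only by the tool jog_arm, never from a script. Its argument "plan" is a list that holds one entry, the list of rows, each a list of 6 numbers: the shift along the tool's x, y, z in units of 40 mm (1.0 is 40 mm), then the turn, a rotation vector about the tool's x, y, z in units of 0.15 rad (1.0 is 0.15 rad). A call has 1 to 10 rows; each row shifts and turns the commanded pose from where the row before left it, along the tool's axes as they then stand; what a row does not reach is not made up. A row lasts 1/10 s, in which the tool goes at most 50 mm and 8.59 degrees, less where a joint would pass 70% of its speed; a pose out of reach is approached as far as the arm can. A call with a number of a shift or a turn outside -1 to 1 is refused whole. A call with a gripper value outside its range is refused whole. "grip" is the opening, from -1 (shut) to 1 (fully open), set as the call begins (left out, the last holds). The fingers move at their own pace and stop on an object; "squeeze" is the grip in N (left out, the last holds). Time passes only in rows, so rows that do not move let the fingers close. It gives the time, the measured TCP pose, the force and the opening at its end, in the units of the state.
- env.observe(): the state, without advancing time (a new reading comes with each control period).
- vision.get_image(name): name is "side" or "top"; returns (picture, depth): 480x640x3 uint8, red, green, blue; 480x640 float32, m along the optical axis (not along the pixel's ray), 0 where there is no reading.
- vision.camera_info(name): a dict with "fx", "fy", "cx", "cy" (pixels), "k1" (the pictures are not rectified: a ray, as slopes to the right and down, at radius r is drawn at 1 + k1 r^2 times it, then the intrinsics apply), "rvec" (rotation vector, rad) and "tvec" (3), from world to camera coordinates, as OpenCV has them. Camera axes: x right, y down, z forward; pixel columns grow to the right and rows downward; lengths in m; the calibration is good to about 2 mm. A picture is of the moment at which its call begins. camera_info takes no time and is no camera call.
- close_job(): hands the job in, once; it reports no verdict.
Trained networks look in the newest picture that a camera, given by its name, has taken for a name from the list of things; names that differ only in an ending like _2 or _b are one class to them, and where a whole thing is asked for, a point or a joint stands for the part that bears it (a point fixed in the world has none). Each returns a list of dicts, best first, with "score" (0 to 1); they miss things now and then, are a little off and sometimes report something else, mostly with a low value. They report only what shows in the picture. A call takes as long as a camera call. They do not tell look-alikes from the thing itself.
- spotter.trace(camera, query): "pixels" (480x640 bool, what is visible of it) and "rect" ([left, top, right, bottom] in pixels, round what is visible of it).
The state is a dict: "time_s": time; "q": joint angles; "qvel": joint speeds; "joint_efforts": joint torques, N m; "position": TCP position; "tool_rot": TCP orientation; "ft_force": force on the tool from outside, world axes, zero at the start; "wrist_torque": the same for the moment, N m; "grip_width": finger opening in m.
Only numpy, scipy, OpenCV 4.12 (cv2) and the standard library are available. Lean on these libraries where they do the work, as an engineer would, in place of code of your own. Each camera call takes 0.05 s, during which the arm holds its last target.

TASK

Move the four reagent bottles out of the coloured bays of the old grey rack into the white rack, one to a cell and in reverse order along the row: the bottle that stood nearest the old rack's black end stop goes to the cell farthest from the white rack's black end stop, and so on, until the one that stood farthest ends up nearest the stop. Keep every bottle upright, set each one down on the cell floor without dropping it, and leave all four standing in their cells, released.

Things in the scene. Friction and masses are not known exactly. Their poses are not given: they have to be found in the camera images.
- bottle_red_mid (a point): red bottle: upright loose brown glass bottle with a red screw cap and a red line on its white label, about 100 g. Round body 40 mm in diameter and 62 mm tall, cap 34 mm in diameter from 70 to 90 mm above the bottom, 90 mm tall in all. The point is on its axis half-way up, 45 mm above its bottom; z is up along the bottle. At the start it stands in the red bay of the old rack.
- bottle_blue_mid (a point): blue bottle: upright loose brown glass bottle with a blue screw cap and a blue line on its white label, about 100 g. Round body 40 mm in diameter and 62 mm tall, cap 34 mm in diameter from 70 to 90 mm above the bottom, 90 mm tall in all. The point is on its axis half-way up, 45 mm above its bottom; z is up along the bottle. At the start it stands in the blue bay of the old rack.
- bottle_yellow_mid (a point): yellow bottle: upright loose brown glass bottle with a yellow screw cap and a yellow line on its white label, about 100 g. Round body 40 mm in diameter and 62 mm tall, cap 34 mm in diameter from 70 to 90 mm above the bottom, 90 mm tall in all. The point is on its axis half-way up, 45 mm above its bottom; z is up along the bottle. At the start it stands in the yellow bay of the old rack.
- bottle_green_mid (a point): green bottle: upright loose brown glass bottle with a green screw cap and a green line on its white label, about 100 g. Round body 40 mm in diameter and 62 mm tall, cap 34 mm in diameter from 70 to 90 mm above the bottom, 90 mm tall in all. The point is on its axis half-way up, 45 mm above its bottom; z is up along the bottle. At the start it stands in the green bay of the old rack.
- bay_red: red bay: open square red plastic cup, 58 x 58 x 18 mm tall, walls and floor 4 mm thick, fixed on the old rack; origin at the centre of its underside, z up. It stays put during the job, so it still shows where in the row the red bottle stood.
- bay_blue: blue bay: open square blue plastic cup, 58 x 58 x 18 mm tall, walls and floor 4 mm thick, fixed on the old rack; origin at the centre of its underside, z up. It stays put during the job, so it still shows where in the row the blue bottle stood.
- bay_yellow: yellow bay: open square yellow plastic cup, 58 x 58 x 18 mm tall, walls and floor 4 mm thick, fixed on the old rack; origin at the centre of its underside, z up. It stays put during the job, so it still shows where in the row the yellow bottle stood.
- bay_green: green bay: open square green plastic cup, 58 x 58 x 18 mm tall, walls and floor 4 mm thick, fixed on the old rack; origin at the centre of its underside, z up. It stays put during the job, so it still shows where in the row the green bottle stood.
- old_rack: old rack: fixed grey steel base plate, 66 (x) x 250 (y) x 8 mm high, carrying the four coloured bays in a row along its y axis (x = 0, centres at y = -91.5, -30.5, +30.5 and +91.5 mm; which colour is where varies). A black end stop 34 mm high marks its +y end. Origin at the centre of the underside of the plate, z up.
- new_rack: new rack: fixed white tray, 66 (x) x 250 (y) x 24 mm high, with four square cells in a row along its y axis (centres at x = 0, y = -91.5, -30.5, +30.5 and +91.5 mm), each 56 x 56 mm inside, cell floor 5 mm above the underside, walls 5 mm thick. A black end stop 34 mm high marks its +y end. Empty at the start. It may point any way on the table, to the left or the right of the old rack. Origin at the centre of its underside, z up.
Mind the look-alikes: they are no part of the job. Leave any turquoise look-alike of the part that bears bottle_yellow_mid alone.

How it is judged (in metres and radians):
At the end, for the whole second after the job is handed in: Each bottle stands upright (within about 8 degrees) on the floor of the white rack's cell that mirrors its bay: a bottle whose bay is at y on the old rack stands at -y on the new rack, within 13 mm along and across the row and 6 mm in height; all at rest and released (((y of bay_red in the frame of old_rack between -0.1115 and -0.0715 m and y of bottle_red_mid in the frame of new_rack between 0.0785 and 0.1045 m) or (y of bay_red in the frame of old_rack between -0.0505 and -0.0105 m and y of bottle_red_mid in the frame of new_rack between 0.0175 and 0.0435 m) or (y of bay_red in the frame of old_rack between 0.0105 and 0.0505 m and y of bottle_red_mid in the frame of new_rack between -0.0435 and -0.0175 m) or (y of bay_red in the frame of old_rack between 0.0715 and 0.1115 m and y of bottle_red_mid in the frame of new_rack between -0.1045 and -0.0785 m)) and x of bottle_red_mid in the frame of new_rack between -0.013 and 0.013 m and z of bottle_red_mid in the frame of new_rack between 0.044 and 0.056 m and angle between each of bottle_red_mid, bottle_blue_mid, bottle_yellow_mid, bottle_green_mid's own z axis and vertical below 0.15 rad and linear speed of each of bottle_red, bottle_blue, bottle_yellow, bottle_green below 0.02 m/s and ((y of bay_blue in the frame of old_rack between -0.1115 and -0.0715 m and y of bottle_blue_mid in the frame of new_rack between 0.0785 and 0.1045 m) or (y of bay_blue in the frame of old_rack between -0.0505 and -0.0105 m and y of bottle_blue_mid in the frame of new_rack between 0.0175 and 0.0435 m) or (y of bay_blue in the frame of old_rack between 0.0105 and 0.0505 m and y of bottle_blue_mid in the frame of new_rack between -0.0435 and -0.0175 m) or (y of bay_blue in the frame of old_rack between 0.0715 and 0.1115 m and y of bottle_blue_mid in the frame of new_rack between -0.1045 and -0.0785 m)) and x of bottle_blue_mid in the frame of new_rack between -0.013 and 0.013 m and z of bottle_blue_mid in the frame of new_rack between 0.044 and 0.056 m and ((y of bay_yellow in the frame of old_rack between -0.1115 and -0.0715 m and y of bottle_yellow_mid in the frame of new_rack between 0.0785 and 0.1045 m) or (y of bay_yellow in the frame of old_rack between -0.0505 and -0.0105 m and y of bottle_yellow_mid in the frame of new_rack between 0.0175 and 0.0435 m) or (y of bay_yellow in the frame of old_rack between 0.0105 and 0.0505 m and y of bottle_yellow_mid in the frame of new_rack between -0.0435 and -0.0175 m) or (y of bay_yellow in the frame of old_rack between 0.0715 and 0.1115 m and y of bottle_yellow_mid in the frame of new_rack between -0.1045 and -0.0785 m)) and x of bottle_yellow_mid in the frame of new_rack between -0.013 and 0.013 m and z of bottle_yellow_mid in the frame of new_rack between 0.044 and 0.056 m and ((y of bay_green in the frame of old_rack between -0.1115 and -0.0715 m and y of bottle_green_mid in the frame of new_rack between 0.0785 and 0.1045 m) or (y of bay_green in the frame of old_rack between -0.0505 and -0.0105 m and y of bottle_green_mid in the frame of new_rack between 0.0175 and 0.0435 m) or (y of bay_green in the frame of old_rack between 0.0105 and 0.0505 m and y of bottle_green_mid in the frame of new_rack between -0.0435 and -0.0175 m) or (y of bay_green in the frame of old_rack between 0.0715 and 0.1115 m and y of bottle_green_mid in the frame of new_rack between -0.1045 and -0.0785 m)) and x of bottle_green_mid in the frame of new_rack between -0.013 and 0.013 m and z of bottle_green_mid in the frame of new_rack between 0.044 and 0.056 m); the robot touches nothing.
It fails at once if a bottle is tipped by more than about 45 degrees (angle between any of bottle_red_mid, bottle_blue_mid, bottle_yellow_mid, bottle_green_mid's own z axis and vertical above 0.8 rad).
It fails at once if a bottle is dropped (falls free by more than about 20 mm) ((linear speed of bottle_red above 0.6 m/s and contact force between bottle_red and the fingers below 0.05 N) or (linear speed of bottle_blue above 0.6 m/s and contact force between bottle_blue and the fingers below 0.05 N) or (linear speed of bottle_yellow above 0.6 m/s and contact force between bottle_yellow and the fingers below 0.05 N) or (linear speed of bottle_green above 0.6 m/s and contact force between bottle_green and the fingers below 0.05 N)).
It also fails if it takes over 120 s, if anything falls off the work surface, if the arm or the gripper's body presses on something with over 40 N, if the wrist force passes 120 N, or if a joint passes its speed limit or range.

## Working session

There is one attempt and no reset: what is moved stays moved. The work goes in short steps, Python scripts to look and compute and a tool call to move; the robot and the scene stay as the last step left them, time stands still between calls to the robot, and variables do not carry over. Pictures are saved under pics/ and viewed, and the job is handed in when it is done.

Besides the shell and the picture viewer there is one more tool, called as name(argument=value, ...) on one line, values as JSON. jog_arm: Moves the arm, as the interface text tells. Its arguments: {"type":"object","properties":{"plan":{"type":"array"},"grip":{"type":"number"},"squeeze":{"type":"number"}},"required":["plan"]}

```bash
mkdir -p pics
cat > h.py <<'E'
import numpy as np, cv2
from rig import env, vision, close_job, spotter
def cam(n):
    c=vision.camera_info(n); R=cv2.Rodrigues(np.array(c["rvec"],float))[0]; return c,R,np.array(c["tvec"],float).ravel()
def unproj(n,u,v,depth=None,z=None):
    c,R,t=cam(n); K=np.array([[c["fx"],0,c["cx"]],[0,c["fy"],c["cy"]],[0,0,1]])
    p=cv2.undistortPoints(np.array([[[u,v]]],float),K,np.array([c["k1"],0,0,0.]))[0,0]
    d=np.array([p[0],p[1],1.]); C=-R.T@t; w=R.T@d
    if depth is not None: return C+w*depth
    return C+w*(z-C[2])/w[2]
def proj(n,P):
    c,R,t=cam(n); q=R@np.array(P,float)+t; x,y=q[0]/q[2],q[1]/q[2]; s=1+c["k1"]*(x*x+y*y)
    return c["fx"]*x*s+c["cx"],c["fy"]*y*s+c["cy"]
E
python3 - <<'E'
from h import *
print(env.observe())
for n in("top","side"):
    im,d=vision.get_image(n); cv2.imwrite(f"pics/{n}0.png",im[:,:,::-1]); np.save(n+"0.npy",d)
    c,R,t=cam(n); print(n,c,-R.T@t)
E
```

```text
{'time_s': 0.0, 'q': array([-8.88261761e+01,  2.18401276e+01,  7.43866654e+01,  6.51039800e-04,
        8.38555231e+01, -1.23382265e+01]), 'qvel': array([-0.04126578, -0.00282857, -0.08962725,  0.1033495 , -0.12121827,
       -0.06272651]), 'joint_efforts': array([-1.63522549e-03, -4.48465919e+01, -2.31279945e+01, -2.59210847e-04,
        4.78207396e-03, -8.41577474e-06]), 'position': array([ 0.12847904, -0.5344797 ,  0.2307086 ]), 'tool_rot': array([[ 9.72321090e-01,  2.33648663e-01, -1.81363272e-05],
       [ 2.33648447e-01, -9.72320081e-01,  1.43661635e-03],
       [ 3.18029174e-04, -1.40108990e-03, -9.99998968e-01]]), 'ft_force': array([-0.53892103,  0.15101401,  0.23644394]), 'wrist_torque': array([-0.02520303,  0.00713026,  0.01152874]), 'grip_width': 0.08558538454020438}
top {'fx': 617.1561646752144, 'fy': 617.1561646752144, 'cx': 331.47319383731, 'cy': 234.05525403723558, 'k1': -0.15205896433099542, 'rvec': array([ 2.06013727, -2.15490668,  0.23951711]), 'tvec': array([0.07943039, 0.53038186, 1.04965982])} [0.29194383 0.06803686 1.13997352]
side {'fx': 540.2097794123553, 'fy': 540.2097794123553, 'cx': 319.4454674512068, 'cy': 232.68742677384543, 'k1': -0.1461541507014547, 'rvec': array([ 0.46582393, -2.82939055,  1.02613343]), 'tvec': array([0.52828448, 0.14781132, 1.03130282])} [0.34039965 0.68843915 0.88016918]
```

View pics/top0.png

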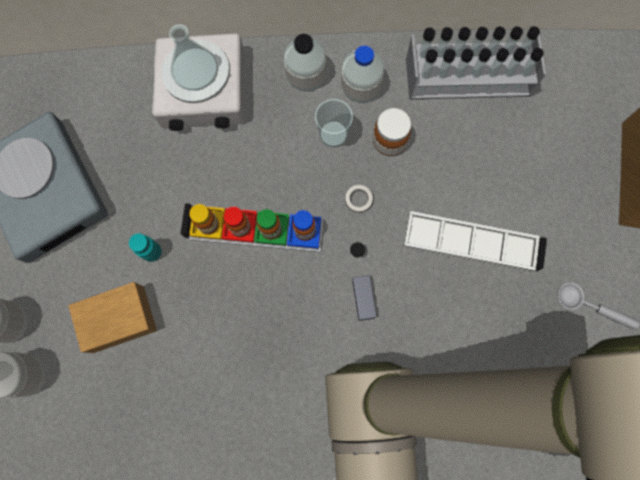

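View pics/side0.png

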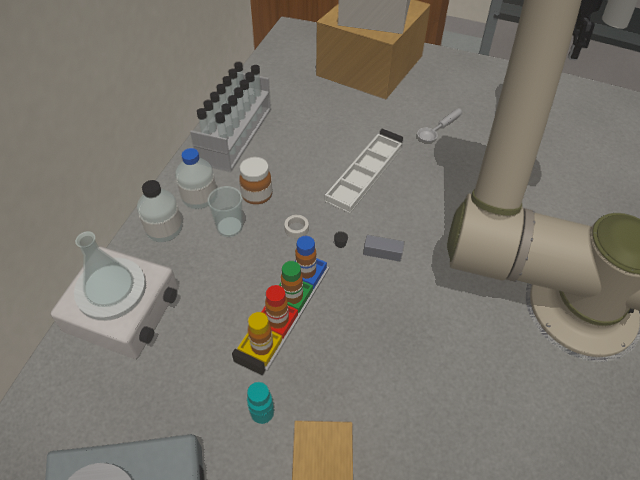

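The top picture shows the old rack at (185–323, 205–250) with its stop at the left (186,220). From the stop the bottles run yellow (203,218), red (236,222), green (268,225), blue (304,227). The white rack is at (405–545, 212–270) with its stop at the right (541,253).

Things that could be mistaken for the targets:
- Turquoise bottle at (145,246)
- Blue-capped flask at (363,70)
- Brown jar at (393,130)

Next I measure the poses.

Run:
```python
from h import *
imgs={}
for n in("top","side"):
    imgs[n]=vision.get_image(n)
    im,d=imgs[n]
    for q in["new_rack","old_rack","bottle_red_mid","bottle_blue_mid","bottle_yellow_mid","bottle_green_mid","bay_red","bay_blue","bay_yellow","bay_green"]:
        for r in spotter.trace(n,q)[:2]:
            m=r["pixels"]; v,u=np.nonzero(m); print(n,q,round(r["score"],2),[int(x) for x in r["rect"]],m.sum(),end=' ')
            ok=d[m]>0
            P=np.array([unproj(n,a,b,depth=d[b,a]) for a,b in zip(u,v) if d[b,a]>0])
            np.save(f"{n}_{q}.npy",P) if r["score"]>.5 else 0
            if "bottle" in q:
                z=np.percentile(P[:,2],95); cap=P[abs(P[:,2]-z)<.006]; print("ztop",z.round(4),"cap mid",((cap.min(0)+cap.max(0))/2).round(4), cap.mean(0).round(4))
            elif "rack" in q or "bay" in q:
                rr=cv2.minAreaRect((P[P[:,2]>0.01][:,:2]*1000).astype(np.float32)); print("rect mm",np.round(rr[0],1),np.round(rr[1],1),round(rr[2],2),"z95",np.percentile(P[:,2],[5,50,95]).round(3))
im,d=imgs["top"]
a=cv2.resize(im[195:280,170:340],None,fx=4.7,fy=4.7,interpolation=cv2.INTER_CUBIC);cv2.imwrite("pics/crop1.png",a[:,:,::-1])
a=cv2.resize(im[200:285,390:560],None,fx=4.7,fy=4.7,interpolation=cv2.INTER_CUBIC);cv2.imwrite("pics/crop2.png",a[:,:,::-1])
```

```text
top new_rack 0.63 [189, 206, 223, 237] 402 rect mm [574.4 286.7] [60.  59.5] 82.82 z95 [0.011 0.023 0.029]
top new_rack 0.59 [406, 210, 549, 275] 5051 Traceback (most recent call last):
  File "<stdin>", line 10, in <module>
  File "h.py", line 6, in unproj
    c,R,t=cam(n); K=np.array([[c["fx"],0,c["cx"]],[0,c["fy"],c["cy"]],[0,0,1]])
          ~~~^^^
  File "h.py", line 4, in cam
    c=vision.camera_info(n); R=cv2.Rodrigues(np.array(c["rvec"],float))[0]; return c,R,np.array(c["tvec"],float).ravel()
ValueError: time passes only in moves, steps and waits
```

```bash
cat > h.py <<'E'
import numpy as np, cv2, pickle, os
from rig import env, vision, close_job, spotter
_C={}
def cam(n):
    if n not in _C:
        c=vision.camera_info(n); _C[n]=(c,cv2.Rodrigues(np.array(c["rvec"],float))[0],np.array(c["tvec"],float).ravel(),np.array([[c["fx"],0,c["cx"]],[0,c["fy"],c["cy"]],[0,0,1]]))
    return _C[n]
def unproj(n,u,v,depth=None,z=None):
    c,R,t,K=cam(n); u=np.atleast_1d(u).astype(float);v=np.atleast_1d(v).astype(float)
    p=cv2.undistortPoints(np.stack([u,v],1)[:,None],K,np.array([c["k1"],0,0,0.]))[:,0]
    d=np.c_[p,np.ones(len(p))]; C=-R.T@t; w=d@R
    s=depth[:,None] if depth is not None else ((z-C[2])/w[:,2])[:,None]
    return C+w*s
def proj(n,P):
    c,R,t,K=cam(n); return cv2.projectPoints(np.atleast_2d(np.array(P,float)),R,t,K,np.array([c["k1"],0,0,0.]))[0][:,0]
E
python3 - <<'E'
from h import *
imgs={}
for n in("top","side"):
    imgs[n]=vision.get_image(n)
    im,d=imgs[n]
    for q in["new_rack","old_rack","bottle_red_mid","bottle_blue_mid","bottle_yellow_mid","bottle_green_mid","bay_red","bay_blue","bay_yellow","bay_green"]:
        for k,r in enumerate(spotter.trace(n,q)[:2]):
            m=r["pixels"]; v,u=np.nonzero(m&(d>0)); print(n,q,round(r["score"],2),[int(x) for x in r["rect"]],m.sum(),end=' ')
            if len(u)<5: print();continue
            P=unproj(n,u,v,depth=d[v,u])
            np.save(f"{n}_{q}_{k}.npy",P)
            if "bottle" in q:
                z=np.percentile(P[:,2],95); cap=P[abs(P[:,2]-z)<.006]; print("ztop",z.round(4),"cap mid",((cap.min(0)+cap.max(0))/2).round(4), cap.mean(0).round(4))
            else:
                rr=cv2.minAreaRect((P[P[:,2]>0.01][:,:2]*1000).astype(np.float32)); print("rect mm",np.round(rr[0],1),np.round(rr[1],1),round(rr[2],2),"z",np.percentile(P[:,2],[5,50,95]).round(3))
np.savez("im0.npz",ti=imgs["top"][0],td=imgs["top"][1],si=imgs["side"][0],sd=imgs["side"][1])
im,d=imgs["top"]
a=cv2.resize(im[195:280,170:340],None,fx=4.7,fy=4.7,interpolation=cv2.INTER_CUBIC);cv2.imwrite("pics/crop1.png",a[:,:,::-1])
a=cv2.resize(im[200:285,390:560],None,fx=4.7,fy=4.7,interpolation=cv2.INTER_CUBIC);cv2.imwrite("pics/crop2.png",a[:,:,::-1])
E
```

```text
top new_rack 0.79 [401, 211, 545, 274] 5079 rect mm [ 516.1 -213. ] [261.3  67.8] 76.57 z [0.003 0.008 0.028]
top old_rack 0.98 [180, 203, 322, 254] 697 rect mm [561.2 203.3] [261.6  64.9] 82.25 z [0.004 0.011 0.037]
top bottle_red_mid 0.74 [180, 204, 307, 249] 505 ztop 0.0371 cap mid [0.578  0.3262 0.036 ] [0.5787 0.3262 0.0348]
top bottle_red_mid 0.58 [224, 206, 252, 239] 614 ztop 0.1054 cap mid [0.5634 0.2258 0.1047] [0.5635 0.2264 0.103 ]
top bottle_blue_mid 0.93 [294, 210, 315, 239] 540 ztop 0.105 cap mid [0.5518 0.1041 0.1042] [0.551  0.104  0.1028]
top bottle_yellow_mid 0.94 [132, 232, 161, 262] 650 ztop 0.0937 cap mid [0.5264 0.3977 0.0922] [0.5267 0.3972 0.0913]
top bottle_yellow_mid 0.87 [187, 203, 218, 234] 681 ztop 0.1053 cap mid [0.5717 0.2856 0.1037] [0.5713 0.2857 0.103 ]
top bottle_green_mid 0.92 [256, 211, 281, 239] 582 ztop 0.1053 cap mid [0.5559 0.1681 0.1039] [0.5557 0.1681 0.1028]
top bay_red 0.82 [224, 210, 257, 243] 421 rect mm [566.3 227.4] [59.8 59.3] 81.59 z [0.01  0.021 0.029]
top bay_blue 0.94 [289, 216, 323, 249] 465 rect mm [548.3 105.7] [58.6 58.2] 83.4
[... 870 characters left out ...]
p mid [0.5263 0.395  0.0892] [0.5266 0.3956 0.0893]
side bottle_green_mid 0.76 [279, 261, 301, 303] 770 ztop 0.1033 cap mid [0.5571 0.1795 0.102 ] [0.5567 0.1665 0.1017]
side bay_red 0.5 [259, 305, 297, 335] 267 rect mm [566.3 225.5] [61.6 57.6] 82.05 z [0.009 0.022 0.027]
side bay_blue 0.66 [305, 258, 325, 286] 233 rect mm [531.1 107.1] [61.2 21.2] 82.46 z [0.011 0.02  0.028]
side bay_yellow 0.92 [238, 335, 281, 361] 406 rect mm [575. 284.] [58.1 57.7] 82.18 z [0.01  0.022 0.027]
side bay_yellow 0.26 [262, 283, 288, 324] 814 rect mm [561.3 228.9] [41.  82.2] 29.56 z [0.024 0.075 0.103]
side bay_green 0.59 [289, 281, 314, 311] 245 rect mm [538.9 166.8] [61.2 21.4] 80.46 z [0.01  0.021 0.028]
```

View pics/crop1.png

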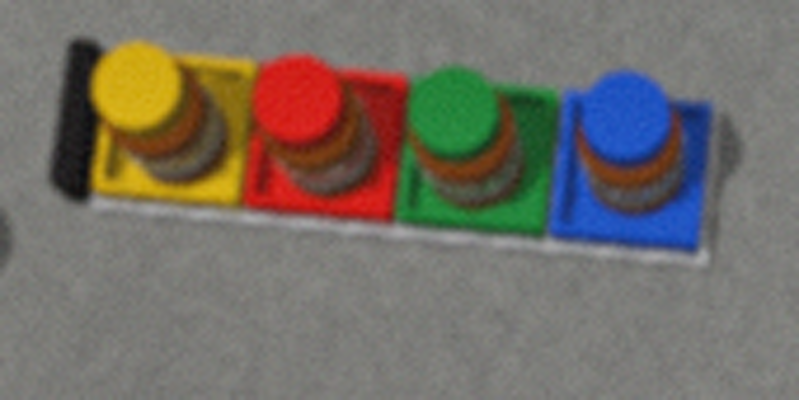

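View pics/crop2.png

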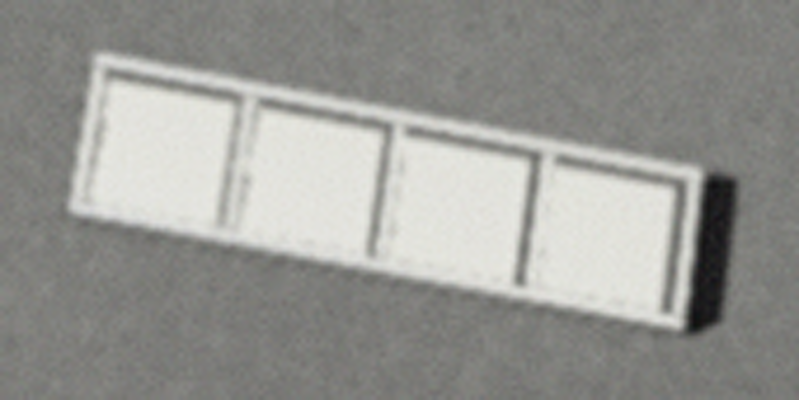

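The crops confirm the order from the stop: yellow, red, green, blue. In the white crop the stop is at the right end. I'll now fit both rack poses precisely.

```bash
cat > fit.py <<'E'
from h import *
from scipy.optimize import minimize
z=np.load("im0.npz")
def model(p,pts):
    c,s=np.cos(p[2]),np.sin(p[2]); P=np.asarray(pts,float); return np.c_[p[0]+c*P[:,0]-s*P[:,1],p[1]+s*P[:,0]+c*P[:,1],P[:,2]]
def quad(x0,x1,y0,y1,h): return [(x0,y0,h),(x1,y0,h),(x1,y1,h),(x0,y1,h)]
res={}
# white rack: mask of white pixels vs union silhouette (top + sides) in each camera
for n,k in(("top","t"),("side","s")):
    im=z[k+"i"].astype(int); 
    wm=((im.min(2)>150)).astype(np.uint8)
    nl,lab,st,_=cv2.connectedComponentsWithStats(wm)
    cent=proj(n,[.516,-.214,.02])[0]; l=None
    best=min(range(1,nl),key=lambda i:np.hypot(*(np.array([st[i][0]+st[i][2]/2,st[i][1]+st[i][3]/2])-cent))+ (1e3 if st[i][4]<800 else 0))
    x,y,w,h,a=st[best]; print(n,st[best])
    sub=wm.copy(); sub[:]=0; sub[lab==best]=1
    sub=cv2.morphologyEx(sub,cv2.MORPH_CLOSE,np.ones((9,9)))
    S=4
    big=cv2.resize(sub[y-10:y+h+10,x-10:x+w+10]*255,None,fx=S,fy=S,interpolation=cv2.INTER_LINEAR)>127
    def cost(p):
        m=np.zeros(big.shape,np.uint8)
        pts=np.vstack([model(p,quad(-.033,.033,-.125,.125,hh)) for hh in (0,.024)])
        uv=(proj(n,pts)-[x-10,y-10]+.5)*S
        m=cv2.fillConvexPoly(m,cv2.convexHull(np.round(uv*16).astype(np.int32)),1,shift=4)>0
        return (m^big).sum()/S/S
    r=minimize(cost,[.516,-.215,np.radians(-103.5)],method="Nelder-Mead",options=dict(initial_simplex=np.array([.516,-.215,np.radians(-103.5)])+np.array([[0,0,0],[.006,0,0],[0,.006,0],[0,0,.04]]),xatol=1e-5,fatol=.1))
    print("white",n,r.x[:2].round(4),np.degrees(r.x[2]).round(2),r.fun); res[n]=r.x
p=(res["top"]+res["side"])/2
print("cells (y=-91.5 far .. +91.5 stop)\n",model(p,[(0,y,.005) for y in(-.0915,-.0305,.0305,.0915)]).round(4))
# old rack from bays
B=np.array([[.5749,.2866],[.5663,.2274],[.5571,.1666],[.5483,.1057]]); d=B[0]-B[3]; print("old ang",np.degrees(np.arctan2(d[1],d[0])))
im=z["ti"].copy()
for y in(-.0915,-.0305,.0305,.0915):
    cv2.polylines(im,[np.round(proj("top",model(p,quad(-.028,.028,y-.028,y+.028,.024)))*16).astype(np.int32)],True,(255,0,0),1,shift=4)
a=cv2.resize(im[200:285,390:560],None,fx=4.7,fy=4.7,interpolation=cv2.INTER_CUBIC);cv2.imwrite("pics/fit.png",a[:,:,::-1])
E
python3 fit.py
```

```text
top [ 404  211  135   59 4368]
white top [ 0.521  -0.2082] -13.47 304.75
side [ 325  134   76   73 1477]
white side [ 0.5177 -0.2312] -12.22 491.5625
cells (y=-91.5 far .. +91.5 stop)
 [[ 0.499  -0.3089  0.005 ]
 [ 0.5126 -0.2495  0.005 ]
 [ 0.5261 -0.19    0.005 ]
 [ 0.5397 -0.1305  0.005 ]]
old ang 81.63502570643895
```

```bash
sed -i 's/np.radians(-103.5)/np.radians(166.5)/g; s/(9,9)/(5,5)/' fit.py; python3 fit.py
```

```text
top [ 404  211  135   59 4368]
white top [ 0.5208 -0.2079] 166.19 306.5
side [ 325  134   76   73 1477]
white side [ 0.5205 -0.2322] 167.79 560.25
cells (y=-91.5 far .. +91.5 stop)
 [[ 0.5412 -0.1309  0.005 ]
 [ 0.5275 -0.1903  0.005 ]
 [ 0.5138 -0.2498  0.005 ]
 [ 0.5    -0.3092  0.005 ]]
old ang 81.63502570643895
```

View pics/fit.png

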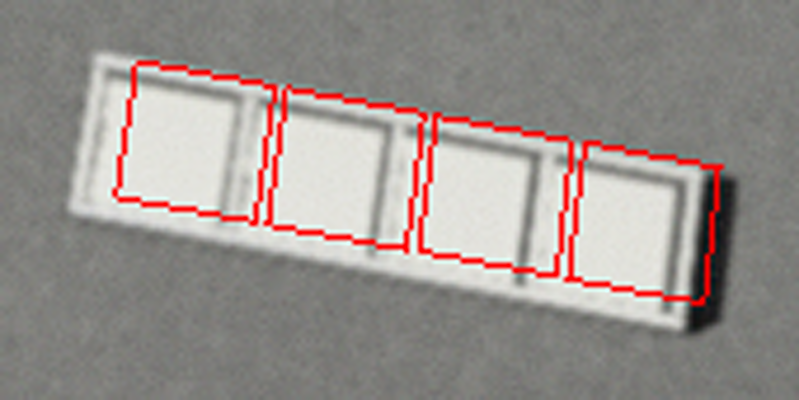

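```bash
cat > corner.py <<'E'
from h import *
z=np.load("im0.npz")
im=z["si"]; a=cv2.resize(im[120:220,315:415],None,fx=6,fy=6,interpolation=cv2.INTER_CUBIC);cv2.imwrite("pics/sidecrop.png",a[:,:,::-1])
# top corners from crop2: far/+x, stop/+x, stop/-x, far/-x
C=np.array([(97,53),(703,167),(688,331),(69,212)])
uv=np.c_[(C[:,0]+.5)/4.7-.5+390,(C[:,1]+.5)/4.7-.5+200]
P=unproj("top",uv[:,0],uv[:,1],z=.024); print(P.round(4),P.mean(0).round(4)); 
print([np.linalg.norm(P[i]-P[(i+1)%4]).round(4) for i in range(4)])
d=(P[0]+P[3]-P[1]-P[2])/2; print(np.degrees(np.arctan2(d[1],d[0])))
E
python3 corner.py
```

```text
[[ 0.579  -0.0944  0.024 ]
 [ 0.5215 -0.3363  0.024 ]
 [ 0.4555 -0.3224  0.024 ]
 [ 0.5149 -0.0786  0.024 ]] [ 0.5177 -0.2079  0.024 ]
[np.float64(0.2487), np.float64(0.0675), np.float64(0.251), np.float64(0.066)]
76.46588619760206
```

View pics/sidecrop.png

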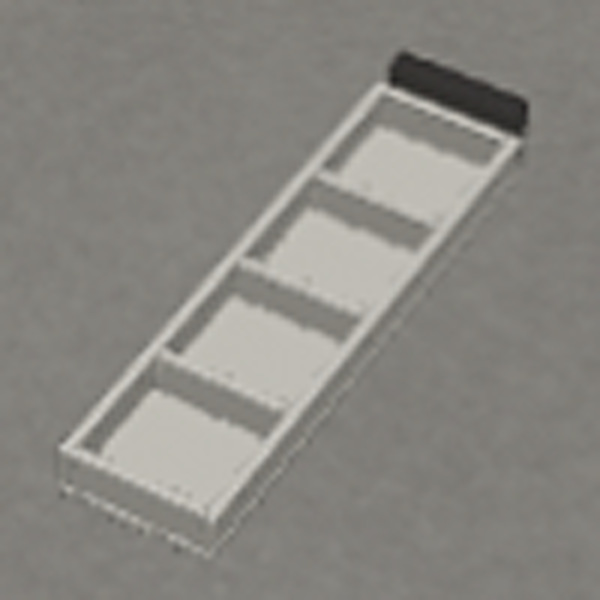

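```bash
cat > corner2.py <<'E'
from h import *
C=np.array([(61,450),(378,86),(522,141),(213,521)])
uv=np.c_[(C[:,0]+.5)/6-.5+315,(C[:,1]+.5)/6-.5+120]
P=unproj("side",uv[:,0],uv[:,1],z=.024); print(P.round(4),P.mean(0).round(4)); 
print([np.linalg.norm(P[i]-P[(i+1)%4]).round(4) for i in range(4)])
d=(P[0]+P[3]-P[1]-P[2])/2; print(np.degrees(np.arctan2(d[1],d[0])))
c=np.array([.5172,-.2085]); t=np.radians(76.4); e=np.array([np.cos(t),np.sin(t)])
for k in(.0915,.0305,-.0305,-.0915): print((c+k*e).round(4))
E
python3 corner2.py
```

```text
[[ 0.5774 -0.0976  0.024 ]
 [ 0.5188 -0.3367  0.024 ]
 [ 0.4553 -0.3232  0.024 ]
 [ 0.515  -0.082   0.024 ]] [ 0.5166 -0.2099  0.024 ]
[np.float64(0.2462), np.float64(0.0649), np.float64(0.2484), np.float64(0.0643)]
76.15701774211394
[ 0.5387 -0.1196]
[ 0.5244 -0.1789]
[ 0.51   -0.2381]
[ 0.4957 -0.2974]
```

White rack: both cameras agree (centre ≈ (0.517, −0.209), row at 76.3°, measured size ≈ 250×66, so plausible). Cell targets are yellow (.539,−.120), red (.524,−.179), green (.510,−.238), blue (.496,−.297). I'll use one jaw yaw (tool y at −11°, across both rows).

jog_arm(plan=[[[0,0,0,0,0,-1],[0,0,0,0,0,-1],[0,0,0,0,0,-1],[0,0,0,0,0,-1],[0,0,0,0,0,-1],[0,0,0,0,0,-1],[0,0,0,0,0,-1],[0,0,0,0,0,-0.62]]], grip=1, squeeze=30)

```text
time_s: 2.1
position: [0.1285, -0.5347, 0.2313]
tool_rot: [[0.185, 0.983, 0.0], [0.983, -0.185, 0.0], [0.0, 0.0, -1.0]]
ft_force: [0.1, -0.3, 0.9]
grip_width: 0.0857
```

```bash
cat > go.py <<'E'
import sys
from h import *
s=env.observe(); R=s["tool_rot"]; p=s["position"]
t=np.array([float(x) for x in sys.argv[1:4]])
u=R.T@(t-p)/.04; 
print("t",round(s["time_s"],2),"pos",p.round(4),"yaw_y",np.degrees(np.arctan2(R[1,1],R[0,1])).round(2),"tilt",np.degrees(np.arccos(-R[2,2])).round(2),"w",round(s["grip_width"],4),"F",s["ft_force"].round(1),"q6",s["q"].round(0))
print("total units",u.round(3)," rows>=",np.ceil(np.linalg.norm(u)*.04/.045))
E
python3 go.py .5513 .1043 .18
```

```text
t 2.1 pos [ 0.1285 -0.5347  0.2313] yaw_y -10.69 tilt 0.0 w 0.0857 F [ 0.1 -0.3  0.9] q6 [-89.  22.  74.   0.  84. -78.]
total units [17.66   7.423  1.284]  rows>= 18.0
```

jog_arm(plan=[[[0.88,0.37,0.06,0,0,0],[0.88,0.37,0.06,0,0,0],[0.88,0.37,0.06,0,0,0],[0.88,0.37,0.06,0,0,0],[0.88,0.37,0.06,0,0,0],[0.88,0.37,0.06,0,0,0],[0.88,0.37,0.06,0,0,0],[0.88,0.37,0.06,0,0,0],[0.88,0.37,0.06,0,0,0],[0.88,0.37,0.06,0,0,0]]])

```text
time_s: 3.1
position: [0.3416, -0.2161, 0.2074]
tool_rot: [[0.191, 0.982, 0.0], [0.982, -0.191, -0.0], [-0.0, 0.0, -1.0]]
ft_force: [-0.4, -0.1, -0.5]
grip_width: 0.0856
```

jog_arm(plan=[[[0.88,0.37,0.06,0,0,0],[0.88,0.37,0.06,0,0,0],[0.88,0.37,0.06,0,0,0],[0.88,0.37,0.06,0,0,0],[0.88,0.37,0.06,0,0,0],[0.88,0.37,0.06,0,0,0],[0.88,0.37,0.06,0,0,0],[0.88,0.37,0.06,0,0,0],[0.88,0.37,0.06,0,0,0],[0,0,0,0,0,0]]])

```text
time_s: 4.1
position: [0.5335, 0.0711, 0.1851]
tool_rot: [[0.187, 0.982, 0.0], [0.982, -0.187, 0.001], [0.001, 0.0, -1.0]]
ft_force: [0.0, -0.6, -0.3]
grip_width: 0.085
```

```bash
python3 go.py .5513 .1043 .039
```

```text
t 4.1 pos [0.5335 0.0711 0.1851] yaw_y -10.79 tilt 0.04 w 0.085 F [ 0.  -0.6 -0.3] q6 [-5. 23. 81.  0. 76.  6.]
total units [0.895 0.281 3.654]  rows>= 4.0
```

jog_arm(plan=[[[0.89,0.28,0,0,0,0],[0,0,0.6,0,0,0],[0,0,0.6,0,0,0],[0,0,0.6,0,0,0],[0,0,0.6,0,0,0],[0,0,0.5,0,0,0],[0,0,0.4,0,0,0],[0,0,0.35,0,0,0],[0,0,0,0,0,0],[0,0,0,0,0,0]]])

```text
time_s: 5.1
position: [0.55, 0.1005, 0.0402]
tool_rot: [[0.191, 0.982, 0.0], [0.982, -0.191, -0.0], [-0.0, 0.0, -1.0]]
ft_force: [0.2, -0.3, 0.7]
grip_width: 0.0853
```

```bash
python3 go.py .5513 .1043 .039
python3 - <<'E'
from h import *
for n in("top","side"):
    im,d=vision.get_image(n); u,v=proj(n,[.5513,.1043,.06])[0].astype(int)
    a=cv2.resize(im[max(0,v-60):v+60,max(0,u-80):u+80],None,fx=4,fy=4,interpolation=cv2.INTER_CUBIC); cv2.imwrite(f"pics/g1{n}.png",a[:,:,::-1])
E
```

```text
t 5.1 pos [0.55   0.1005 0.0402] yaw_y -11.02 tilt 0.01 w 0.0853 F [ 0.2 -0.3  0.7] q6 [-2. 35. 88. -0. 58.  9.]
total units [0.098 0.013 0.029]  rows>= 1.0
```

View pics/g1side.png

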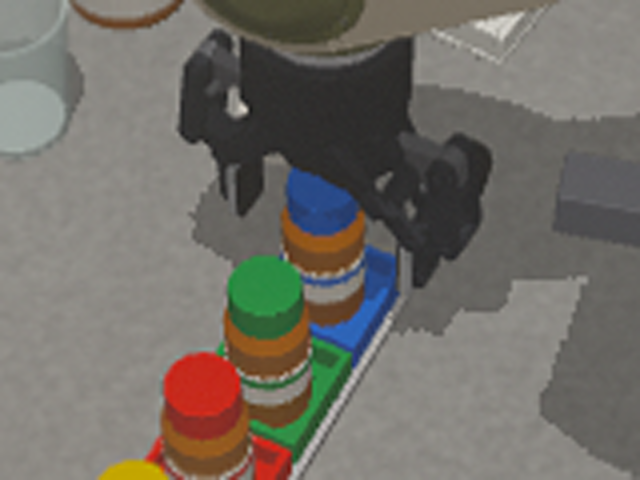

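The picture shows the open jaws on both sides of the blue bottle (320,250 in the crop), clear of the rack. I'm closing.

jog_arm(plan=[[[0.1,0,0,0,0,0],[0,0,0,0,0,0],[0,0,0,0,0,0],[0,0,0,0,0,0],[0,0,0,0,0,0],[0,0,0,0,0,0],[0,0,0,0,0,0],[0,0,0,0,0,0],[0,0,0,0,0,0],[0,0,0,0,0,0]]], grip=-1, squeeze=30)

```text
time_s: 6.2
position: [0.5509, 0.1049, 0.0401]
tool_rot: [[0.191, 0.982, 0.001], [0.982, -0.191, 0.0], [0.0, 0.001, -1.0]]
ft_force: [-0.4, 1.7, 5.5]
grip_width: 0.0391
```

```bash
python3 go.py .5513 .1043 .16
```

```text
t 6.2 pos [0.5509 0.1049 0.0401] yaw_y -11.0 tilt 0.05 w 0.0391 F [-0.4  1.7  5.5] q6 [-1. 35. 87.  0. 58. 10.]
total units [-0.012  0.014 -2.997]  rows>= 3.0
```

jog_arm(plan=[[[0,0,-0.2,0,0,0],[0,0,-0.3,0,0,0],[0,0,-0.5,0,0,0],[0,0,-0.6,0,0,0],[0,0,-0.6,0,0,0],[0,0,-0.5,0,0,0],[0,0,-0.3,0,0,0],[0,0,0,0,0,0]]])

```text
time_s: 7.0
position: [0.5512, 0.1048, 0.1614]
tool_rot: [[0.191, 0.982, 0.003], [0.982, -0.191, -0.0], [0.0, 0.003, -1.0]]
ft_force: [0.3, -0.4, -2.2]
grip_width: 0.0394
```

```bash
python3 go.py .4957 -.2974 .16
python3 - <<'E'
from h import *
n="side"
im,d=vision.get_image(n); u,v=proj(n,[.5513,.1043,.16])[0].astype(int)
a=cv2.resize(im[max(0,v-60):v+60,max(0,u-80):u+80],None,fx=4,fy=4,interpolation=cv2.INTER_CUBIC); cv2.imwrite(f"pics/l1.png",a[:,:,::-1])
E
```

```text
t 7.0 pos [0.5512 0.1048 0.1614] yaw_y -11.0 tilt 0.18 w 0.0394 F [ 0.3 -0.4 -2.2] q6 [-1. 26. 79. -0. 74. 10.]
total units [-10.135   0.556   0.033]  rows>= 10.0
```

View pics/l1.png

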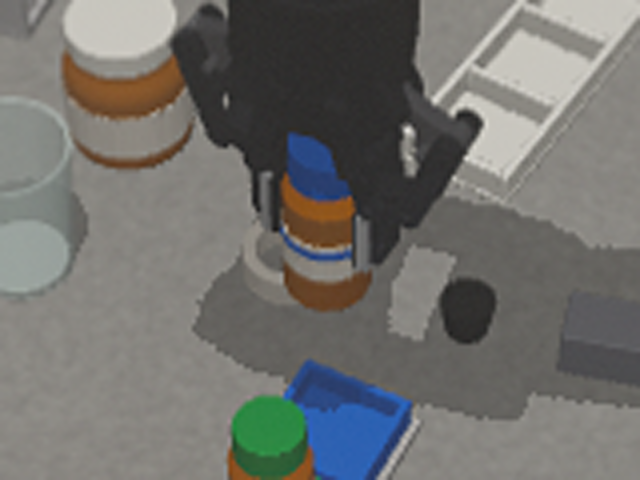

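The blue bottle is held upright in the jaws (325,250 in the crop) and its bay is empty. I'll carry it to the cell nearest the stop.

jog_arm(plan=[[[-0.4,0.02,0,0,0,0],[-0.8,0.04,0,0,0,0],[-0.9,0.05,0,0,0,0],[-0.9,0.05,0,0,0,0],[-0.9,0.05,0,0,0,0],[-0.9,0.05,0,0,0,0],[-0.9,0.05,0,0,0,0],[-0.9,0.05,0,0,0,0],[-0.9,0.05,0,0,0,0],[-0.9,0.05,0,0,0,0]]])

```text
time_s: 8.05
position: [0.5033, -0.2304, 0.1585]
tool_rot: [[0.191, 0.982, -0.002], [0.982, -0.191, 0.001], [0.001, -0.002, -1.0]]
ft_force: [1.0, -0.5, -1.1]
grip_width: 0.0393
```

jog_arm(plan=[[[-0.8,0.04,0,0,0,0],[-0.6,0.04,0,0,0,0],[-0.34,0.02,0,0,0,0],[0,0,0,0,0,0],[0,0,0,0,0,0]]])

```text
time_s: 8.55
position: [0.495, -0.2969, 0.1592]
tool_rot: [[0.191, 0.982, -0.001], [0.982, -0.191, 0.001], [0.001, -0.001, -1.0]]
ft_force: [-0.4, 0.6, -1.1]
grip_width: 0.0391
```

```bash
python3 go.py .4957 -.2974 .033
```

```text
t 8.55 pos [ 0.495  -0.2969  0.1592] yaw_y -11.0 tilt 0.08 w 0.0391 F [-0.4  0.6 -1.1] q6 [-43.  28.  77.   0.  76. -32.]
total units [-0.012  0.022  3.156]  rows>= 3.0
```

jog_arm(plan=[[[0,0.02,0.3,0,0,0],[0,0,0.6,0,0,0],[0,0,0.6,0,0,0],[0,0,0.5,0,0,0],[0,0,0.4,0,0,0],[0,0,0.25,0,0,0],[0,0,0.15,0,0,0],[0,0,0,0,0,0],[0,0,0,0,0,0]]])

```text
time_s: 9.45
position: [0.4964, -0.2978, 0.0483]
tool_rot: [[0.191, 0.982, 0.001], [0.982, -0.191, -0.001], [-0.0, 0.001, -1.0]]
ft_force: [0.7, 0.4, -0.3]
grip_width: 0.0393
```

```bash
python3 go.py .4957 -.2974 .033
python3 - <<'E'
from h import *
for n in("top","side"):
    im,d=vision.get_image(n); u,v=proj(n,[.4957,-.2974,.04])[0].astype(int)
    a=cv2.resize(im[max(0,v-60):v+60,max(0,u-80):u+80],None,fx=4,fy=4,interpolation=cv2.INTER_CUBIC); cv2.imwrite(f"pics/p1{n}.png",a[:,:,::-1])
E
```

```text
t 9.45 pos [ 0.4964 -0.2978  0.0483] yaw_y -10.98 tilt 0.06 w 0.0393 F [ 0.7  0.4 -0.3] q6 [-43.  35.  84.   0.  61. -32.]
total units [ 0.006 -0.019  0.381]  rows>= 1.0
```

View pics/p1side.png

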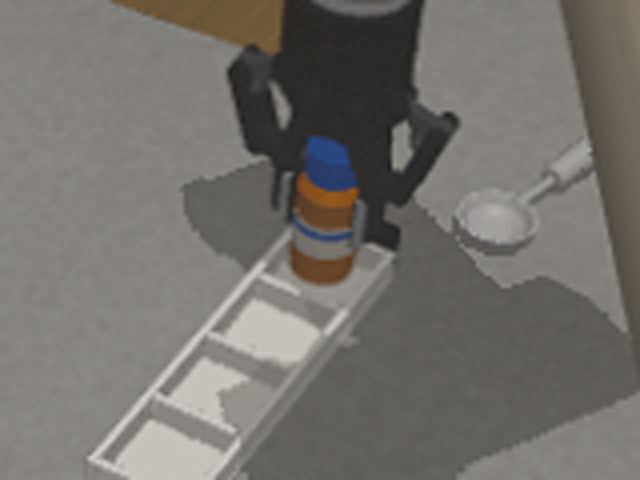

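The blue bottle is over the end cell beside the stop (325,270 in the crop). I'm lowering it slowly.

jog_arm(plan=[[[0,0,0.12,0,0,0],[0,0,0.1,0,0,0],[0,0,0.08,0,0,0],[0,0,0.05,0,0,0],[0,0,0,0,0,0],[0,0,0,0,0,0]]])

```text
time_s: 10.15
position: [0.4961, -0.2978, 0.0337]
tool_rot: [[0.191, 0.982, -0.0], [0.982, -0.191, 0.0], [0.0, -0.0, -1.0]]
ft_force: [-0.8, 0.4, -0.6]
grip_width: 0.0392
```

jog_arm(plan=[[[0,0,0.03,0,0,0],[0,0,0.02,0,0,0],[0,0,0,0,0,0]]])

```text
time_s: 10.45
position: [0.4962, -0.2979, 0.0331]
tool_rot: [[0.191, 0.982, 0.001], [0.982, -0.191, -0.001], [-0.001, 0.001, -1.0]]
ft_force: [-1.9, 2.1, 10.1]
grip_width: 0.0389
```

Floor contact (10 N) came at the expected height. Releasing.

jog_arm(plan=[[[0,0,0,0,0,0],[0,0,0,0,0,0],[0,0,0,0,0,0],[0,0,0,0,0,0],[0,0,0,0,0,0],[0,0,0,0,0,0],[0,0,0,0,0,0],[0,0,0,0,0,0]]], grip=1)

```text
time_s: 11.25
position: [0.4961, -0.2978, 0.0317]
tool_rot: [[0.191, 0.982, 0.0], [0.982, -0.191, -0.0], [-0.0, 0.0, -1.0]]
ft_force: [-0.6, -0.2, -0.2]
grip_width: 0.0857
```

jog_arm(plan=[[[0,0,-0.3,0,0,0],[0,0,-0.6,0,0,0],[0,0,-0.8,0,0,0],[0,0,-0.8,0,0,0],[0,0,-0.6,0,0,0],[0,0,-0.3,0,0,0],[0,0,0,0,0,0]]])

```text
time_s: 11.95
position: [0.4965, -0.298, 0.1695]
tool_rot: [[0.191, 0.982, 0.002], [0.982, -0.191, -0.002], [-0.002, 0.003, -1.0]]
ft_force: [-0.1, 0.1, -0.5]
grip_width: 0.0851
```

```bash
python3 go.py .5557 .1675 .165
cat > chk.py <<'E'
import sys
from h import *
c=np.array([.5172,-.2085]); t=np.radians(76.3); e=np.array([np.cos(t),np.sin(t)]); f=np.array([e[1],-e[0]])
tag=sys.argv[1]
ims={}
for n in("top","side"):
    im,d=vision.get_image(n); ims[n]=im
    for q in["yellow","red","green","blue"]:
        for r in spotter.trace(n,f"bottle_{q}_mid")[:3]:
            m=r["pixels"]&(d>0); v,u=np.nonzero(m)
            if len(u)<50: continue
            P=unproj(n,u,v,depth=d[v,u]); z=np.percentile(P[:,2],95); cap=P[abs(P[:,2]-z)<.006].mean(0); w=cap[:2]-c
            print(n,q,round(r["score"],2),"cap",cap.round(4),"ztop",z.round(4),"rack along",(w@e).round(4),"across",(w@f).round(4))
a=ims["top"][190:290,160:560]; cv2.imwrite(f"pics/{tag}t.png",cv2.resize(a,None,fx=2,fy=2)[:,:,::-1])
a=ims["side"][80:400,200:440]; cv2.imwrite(f"pics/{tag}s.png",cv2.resize(a,None,fx=1.8,fy=1.8)[:,:,::-1])
E
python3 chk.py c1
```

```text
t 11.95 pos [ 0.4965 -0.298   0.1695] yaw_y -11.0 tilt 0.19 w 0.0851 F [-0.1  0.1 -0.5] q6 [-43.  27.  76.   0.  77. -32.]
total units [11.707 -0.767  0.089]  rows>= 11.0
top yellow 0.86 cap [0.5708 0.2855 0.103 ] ztop 0.1055 rack along 0.4927 across -0.0649
top yellow 0.83 cap [0.5266 0.3976 0.0911] ztop 0.0933 rack along 0.5911 across -0.1344
top red 0.91 cap [0.5634 0.2263 0.1029] ztop 0.1051 rack along 0.4334 across -0.058
top green 0.83 cap [0.5559 0.1678 0.103 ] ztop 0.1052 rack along 0.3748 across -0.0515
side yellow 0.92 cap [0.5719 0.2844 0.101 ] ztop 0.1026 rack along 0.4919 across -0.0636
side yellow 0.61 cap [0.5267 0.3958 0.0893] ztop 0.091 rack along 0.5893 across -0.1339
side red 0.89 cap [0.564  0.2246 0.1016] ztop 0.1032 rack along 0.4319 across -0.0571
side green 0.74 cap [0.5567 0.1665 0.1017] ztop 0.1034 rack along 0.3737 across -0.0504
side blue 0.6 cap [ 0.4965 -0.2986  0.0953] ztop 0.0966 rack along -0.0924 across 0.0012
```

View pics/c1s.png

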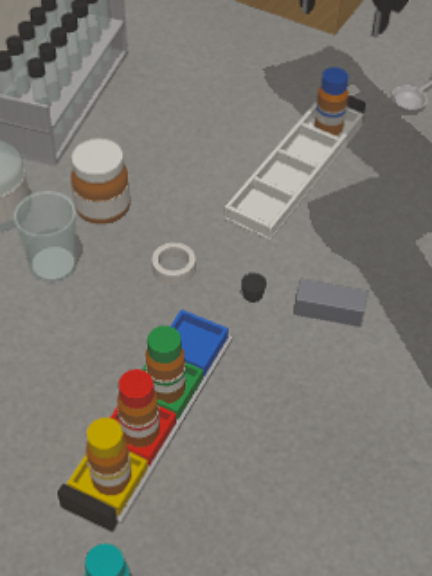

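Blue stands in its cell beside the stop at (332,100) in the crop; measured along −92 mm, across 1 mm, top at 0.096 m. Green is next.

jog_arm(plan=[[[0.5,-0.03,0,0,0,0],[0.9,-0.06,0,0,0,0],[0.9,-0.06,0,0,0,0],[0.9,-0.06,0,0,0,0],[0.9,-0.06,0,0,0,0],[0.9,-0.06,0,0,0,0],[0.9,-0.06,0,0,0,0],[0.9,-0.06,0,0,0,0],[0.9,-0.06,0,0,0,0],[0.9,-0.06,0,0,0,0]]])

```text
time_s: 13.45
position: [0.5388, 0.0468, 0.1678]
tool_rot: [[0.19, 0.982, -0.0], [0.982, -0.19, 0.0], [0.0, -0.0, -1.0]]
ft_force: [0.1, -1.3, -0.5]
grip_width: 0.0856
```

jog_arm(plan=[[[0.9,-0.06,0,0,0,0],[0.9,-0.06,0,0,0,0],[0.8,-0.05,0,0,0,0],[0.5,-0.04,0,0,0,0],[0,0,0,0,0,0],[0,0,0,0,0,0]]])

```text
time_s: 14.05
position: [0.5541, 0.1681, 0.1676]
tool_rot: [[0.19, 0.982, -0.0], [0.982, -0.19, -0.0], [-0.0, -0.0, -1.0]]
ft_force: [0.3, -0.3, 0.1]
grip_width: 0.0852
```

```bash
python3 go.py .556 .167 .040
```

```text
t 14.05 pos [0.5541 0.1681 0.1676] yaw_y -10.93 tilt 0.02 w 0.0852 F [ 0.3 -0.3  0.1] q6 [ 5. 28. 76. -0. 77. 16.]
total units [-0.018  0.053  3.191]  rows>= 3.0
```

jog_arm(plan=[[[-0.02,0.05,0,0,0,0],[0,0,0.5,0,0,0],[0,0,0.6,0,0,0],[0,0,0.6,0,0,0],[0,0,0.6,0,0,0],[0,0,0.5,0,0,0],[0,0,0.3,0,0,0],[0,0,0.09,0,0,0],[0,0,0,0,0,0],[0,0,0,0,0,0]]])

```text
time_s: 15.05
position: [0.5571, 0.1664, 0.0411]
tool_rot: [[0.191, 0.982, 0.002], [0.982, -0.191, 0.0], [0.0, 0.002, -1.0]]
ft_force: [-0.1, 0.4, 0.2]
grip_width: 0.0856
```

jog_arm(plan=[[[0,0,0,0,0,0],[0,0,0,0,0,0],[0,0,0,0,0,0],[0,0,0,0,0,0],[0,0,0,0,0,0],[0,0,0,0,0,0],[0,0,0,0,0,0],[0,0,0,0,0,0],[0,0,0,0,0,0],[0,0,0,0,0,0]]], grip=-1, squeeze=30)

```text
time_s: 16.05
position: [0.5568, 0.1665, 0.0406]
tool_rot: [[0.191, 0.982, 0.001], [0.982, -0.191, 0.0], [0.0, 0.001, -1.0]]
ft_force: [-1.1, -0.4, 5.8]
grip_width: 0.0391
```

jog_arm(plan=[[[0,0,-0.2,0,0,0],[0,0,-0.3,0,0,0],[0,0,-0.5,0,0,0],[0,0,-0.6,0,0,0],[0,0,-0.6,0,0,0],[0,0,-0.5,0,0,0],[0,0,-0.3,0,0,0],[0,0,0,0,0,0],[0,0,0,0,0,0]]])

```text
time_s: 16.95
position: [0.5562, 0.1664, 0.1596]
tool_rot: [[0.191, 0.982, -0.001], [0.982, -0.191, -0.0], [-0.0, -0.001, -1.0]]
ft_force: [0.5, 0.3, -1.5]
grip_width: 0.0392
```

```bash
python3 go.py .510 -.2381 .16
```

```text
t 16.95 pos [0.5562 0.1664 0.1596] yaw_y -11.0 tilt 0.06 w 0.0392 F [ 0.5  0.3 -1.5] q6 [ 5. 28. 76.  0. 76. 16.]
total units [-1.0147e+01  7.9700e-01 -9.0000e-03]  rows>= 10.0
```

Held (width 39 mm, weight felt). Carrying green to the second cell from the stop.

jog_arm(plan=[[[-0.4,0.03,0,0,0,0],[-0.8,0.06,0,0,0,0],[-0.9,0.07,0,0,0,0],[-0.9,0.07,0,0,0,0],[-0.9,0.07,0,0,0,0],[-0.9,0.07,0,0,0,0],[-0.9,0.07,0,0,0,0],[-0.9,0.07,0,0,0,0],[-0.9,0.07,0,0,0,0],[-0.9,0.07,0,0,0,0]]])

```text
time_s: 17.95
position: [0.5167, -0.1703, 0.1592]
tool_rot: [[0.191, 0.982, -0.002], [0.982, -0.191, 0.001], [0.0, -0.002, -1.0]]
ft_force: [0.1, -0.3, -1.9]
grip_width: 0.0393
```

jog_arm(plan=[[[-0.8,0.07,0,0,0,0],[-0.6,0.05,0,0,0,0],[-0.34,0.03,0,0,0,0],[0,0,0,0,0,0],[0,0,0,0,0,0],[0,0,0,0,0,0]]])

```text
time_s: 18.55
position: [0.5106, -0.2366, 0.16]
tool_rot: [[0.19, 0.982, -0.0], [0.982, -0.19, 0.001], [0.0, -0.0, -1.0]]
ft_force: [0.5, 0.2, -1.0]
grip_width: 0.0394
```

```bash
python3 go.py .510 -.2381 .0336
```

```text
t 18.55 pos [ 0.5106 -0.2366  0.16  ] yaw_y -10.93 tilt 0.04 w 0.0394 F [ 0.5  0.2 -1. ] q6 [-37.  27.  79.   0.  75. -26.]
total units [-0.04  -0.006  3.16 ]  rows>= 3.0
```

jog_arm(plan=[[[-0.04,0,0.3,0,0,0],[0,0,0.6,0,0,0],[0,0,0.6,0,0,0],[0,0,0.6,0,0,0],[0,0,0.4,0,0,0],[0,0,0.3,0,0,0],[0,0,0.15,0,0,0],[0,0,0.1,0,0,0],[0,0,0.05,0,0,0],[0,0,0,0,0,0]]])

```text
time_s: 19.55
position: [0.5104, -0.2395, 0.0364]
tool_rot: [[0.191, 0.982, 0.001], [0.982, -0.191, -0.0], [-0.0, 0.001, -1.0]]
ft_force: [-0.1, 1.1, -0.7]
grip_width: 0.0393
```

jog_arm(plan=[[[0,0,0.03,0,0,0],[0,0,0.02,0,0,0],[0,0,0.02,0,0,0],[0,0,0,0,0,0]]])

```text
time_s: 19.95
position: [0.5104, -0.2395, 0.0336]
tool_rot: [[0.191, 0.982, 0.0], [0.982, -0.191, -0.0], [-0.0, 0.0, -1.0]]
ft_force: [-0.5, 0.5, -0.4]
grip_width: 0.0391
```

jog_arm(plan=[[[0,0,0.02,0,0,0],[0,0,0,0,0,0]]])

```text
time_s: 20.15
position: [0.5104, -0.2395, 0.0336]
tool_rot: [[0.191, 0.982, 0.001], [0.982, -0.191, -0.001], [-0.001, 0.001, -1.0]]
ft_force: [-2.4, 1.5, 8.9]
grip_width: 0.0393
```

Contact (9 N). Release, then retreat up.

jog_arm(plan=[[[0,0,0,0,0,0],[0,0,0,0,0,0],[0,0,0,0,0,0],[0,0,0,0,0,0],[0,0,0,0,0,0],[0,0,0,0,0,0],[0,0,0,0,0,0],[0,0,0,0,0,0]]], grip=1)

```text
time_s: 20.95
position: [0.5102, -0.2394, 0.0325]
tool_rot: [[0.191, 0.982, -0.0], [0.982, -0.191, 0.0], [0.0, -0.0, -1.0]]
ft_force: [-0.2, 0.3, -0.2]
grip_width: 0.0856
```

jog_arm(plan=[[[0,0,-0.3,0,0,0],[0,0,-0.6,0,0,0],[0,0,-0.8,0,0,0],[0,0,-0.8,0,0,0],[0,0,-0.6,0,0,0],[0,0,-0.3,0,0,0],[0,0,0,0,0,0]]])

```text
time_s: 21.65
position: [0.5107, -0.2397, 0.1702]
tool_rot: [[0.191, 0.982, 0.003], [0.982, -0.191, -0.002], [-0.001, 0.003, -1.0]]
ft_force: [-1.1, 0.5, -0.7]
grip_width: 0.0854
```

```bash
python3 go.py .5637 .2255 .168; python3 chk.py c2
```

```text
t 21.65 pos [ 0.5107 -0.2397  0.1702] yaw_y -11.0 tilt 0.19 w 0.0854 F [-1.1  0.5 -0.7] q6 [-37.  26.  78.  -0.  76. -26.]
total units [11.668 -0.917  0.036]  rows>= 11.0
top yellow 0.92 cap [0.5269 0.3976 0.0913] ztop 0.0936 rack along 0.5912 across -0.1342
top yellow 0.78 cap [0.5715 0.2858 0.1031] ztop 0.1053 rack along 0.493 across -0.0643
top red 0.65 cap [0.5633 0.2265 0.103 ] ztop 0.1054 rack along 0.4335 across -0.0582
top green 0.56 cap [ 0.4163 -0.1018  0.4945] ztop 0.4944 rack along 0.0798 across -0.1233
side yellow 0.95 cap [0.5721 0.2845 0.1012] ztop 0.1027 rack along 0.4919 across -0.0634
side yellow 0.79 cap [0.5266 0.396  0.0894] ztop 0.0908 rack along 0.5895 across -0.1341
side yellow 0.26 cap [0.544  0.2286 0.0251] ztop 0.0273 rack along 0.431 across -0.0774
side red 0.7 cap [0.5637 0.2248 0.1015] ztop 0.1031 rack along 0.432 across -0.0574
side green 0.94 cap [ 0.5094 -0.2382  0.0948] ztop 0.0961 rack along -0.0308 across -0.0006
side blue 0.76 cap [ 0.4967 -0.2973  0.0955] ztop 0.097 rack along -0.0912 across 0.0011
```

View pics/c2s.png

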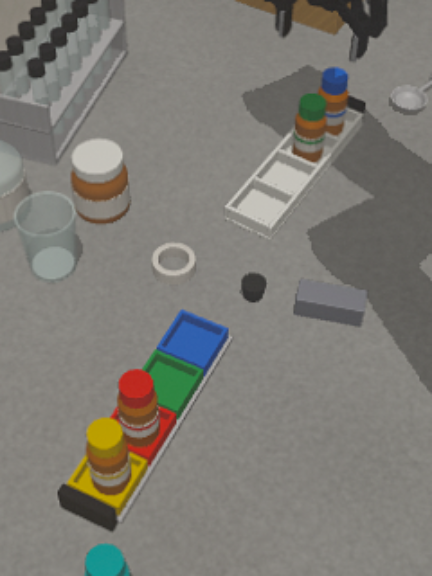

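Green stands at (310,130) in the crop; measured along −31 mm, across −1 mm. Red is next.

jog_arm(plan=[[[0.5,-0.04,0,0,0,0],[0.9,-0.07,0,0,0,0],[0.9,-0.07,0,0,0,0],[0.9,-0.07,0,0,0,0],[0.9,-0.07,0,0,0,0],[0.9,-0.07,0,0,0,0],[0.9,-0.07,0,0,0,0],[0.9,-0.07,0,0,0,0],[0.9,-0.07,0,0,0,0],[0.9,-0.07,0,0,0,0]]])

```text
time_s: 23.15
position: [0.5496, 0.1049, 0.1685]
tool_rot: [[0.191, 0.982, 0.0], [0.982, -0.191, -0.0], [-0.0, 0.0, -1.0]]
ft_force: [-0.1, 0.6, -0.0]
grip_width: 0.0856
```

jog_arm(plan=[[[0.9,-0.07,0,0,0,0],[0.9,-0.07,0,0,0,0],[0.8,-0.06,0,0,0,0],[0.46,-0.04,0,0,0,0],[0,0,0,0,0,0],[0,0,0,0,0,0]]])

```text
time_s: 23.75
position: [0.5634, 0.2252, 0.1683]
tool_rot: [[0.19, 0.982, -0.0], [0.982, -0.19, -0.0], [-0.0, -0.0, -1.0]]
ft_force: [-0.3, -0.3, -0.6]
grip_width: 0.085
```

```bash
python3 go.py .5637 .2255 .0405
```

```text
t 23.75 pos [0.5634 0.2252 0.1683] yaw_y -10.97 tilt 0.03 w 0.085 F [-0.3 -0.3 -0.6] q6 [11. 30. 71. -0. 79. 22.]
total units [0.011 0.007 3.194]  rows>= 3.0
```

jog_arm(plan=[[[0.01,0,0.2,0,0,0],[0,0,0.5,0,0,0],[0,0,0.6,0,0,0],[0,0,0.6,0,0,0],[0,0,0.6,0,0,0],[0,0,0.4,0,0,0],[0,0,0.2,0,0,0],[0,0,0.09,0,0,0],[0,0,0,0,0,0],[0,0,0,0,0,0]]])

```text
time_s: 24.75
position: [0.5641, 0.2257, 0.0417]
tool_rot: [[0.191, 0.982, 0.001], [0.982, -0.191, 0.0], [0.001, 0.001, -1.0]]
ft_force: [-0.5, -0.2, 0.4]
grip_width: 0.0855
```

jog_arm(plan=[[[0,0,0,0,0,0],[0,0,0,0,0,0],[0,0,0,0,0,0],[0,0,0,0,0,0],[0,0,0,0,0,0],[0,0,0,0,0,0],[0,0,0,0,0,0],[0,0,0,0,0,0],[0,0,0,0,0,0],[0,0,0,0,0,0]]], grip=-1, squeeze=30)

```text
time_s: 25.75
position: [0.5637, 0.2259, 0.0413]
tool_rot: [[0.191, 0.982, 0.001], [0.982, -0.191, 0.0], [0.0, 0.0, -1.0]]
ft_force: [-1.6, 0.3, 4.9]
grip_width: 0.0394
```

jog_arm(plan=[[[0,0,-0.2,0,0,0],[0,0,-0.3,0,0,0],[0,0,-0.5,0,0,0],[0,0,-0.6,0,0,0],[0,0,-0.6,0,0,0],[0,0,-0.5,0,0,0],[0,0,-0.3,0,0,0],[0,0,0,0,0,0],[0,0,0,0,0,0]]])

```text
time_s: 26.65
position: [0.5633, 0.2257, 0.1603]
tool_rot: [[0.191, 0.982, -0.001], [0.982, -0.191, -0.0], [-0.0, -0.001, -1.0]]
ft_force: [-0.2, -0.1, -0.8]
grip_width: 0.0392
```

```bash
python3 go.py .5244 -.1789 .16
```

```text
t 26.65 pos [0.5633 0.2257 0.1603] yaw_y -11.0 tilt 0.06 w 0.0392 F [-0.2 -0.1 -0.8] q6 [11. 31. 71. -0. 78. 22.]
total units [-10.114   0.977   0.011]  rows>= 10.0
```

jog_arm(plan=[[[-0.4,0.04,0,0,0,0],[-0.8,0.08,0,0,0,0],[-0.9,0.09,0,0,0,0],[-0.9,0.09,0,0,0,0],[-0.9,0.09,0,0,0,0],[-0.9,0.09,0,0,0,0],[-0.9,0.09,0,0,0,0],[-0.9,0.09,0,0,0,0],[-0.9,0.09,0,0,0,0],[-0.9,0.09,0,0,0,0]]])

```text
time_s: 27.65
position: [0.5313, -0.1124, 0.16]
tool_rot: [[0.191, 0.982, -0.002], [0.982, -0.191, 0.001], [0.0, -0.002, -1.0]]
ft_force: [0.6, 0.3, -0.9]
grip_width: 0.0392
```

jog_arm(plan=[[[-0.8,0.07,0,0,0,0],[-0.6,0.05,0,0,0,0],[-0.31,0.03,0,0,0,0],[0,0,0,0,0,0],[0,0,0,0,0,0],[0,0,0,0,0,0]]])

```text
time_s: 28.25
position: [0.5253, -0.1776, 0.1608]
tool_rot: [[0.19, 0.982, -0.0], [0.982, -0.19, 0.0], [0.0, -0.0, -1.0]]
ft_force: [-0.1, -0.3, -1.2]
grip_width: 0.0394
```

```bash
python3 go.py .5244 -.1789 .0343
```

```text
t 28.25 pos [ 0.5253 -0.1776  0.1608] yaw_y -10.93 tilt 0.03 w 0.0394 F [-0.1 -0.3 -1.2] q6 [-31.  26.  80.   0.  74. -20.]
total units [-0.038 -0.015  3.163]  rows>= 3.0
```

jog_arm(plan=[[[-0.01,-0.01,0.3,0,0,0],[0,0,0.6,0,0,0],[0,0,0.6,0,0,0],[0,0,0.6,0,0,0],[0,0,0.4,0,0,0],[0,0,0.3,0,0,0],[0,0,0.15,0,0,0],[0,0,0.1,0,0,0],[0,0,0.05,0,0,0],[0,0,0,0,0,0]]])

```text
time_s: 29.25
position: [0.525, -0.1791, 0.0372]
tool_rot: [[0.191, 0.982, 0.001], [0.982, -0.191, -0.0], [-0.0, 0.001, -1.0]]
ft_force: [-0.5, 0.2, -0.6]
grip_width: 0.039
```

jog_arm(plan=[[[0,0,0.03,0,0,0],[0,0,0.02,0,0,0],[0,0,0.02,0,0,0],[0,0,0.01,0,0,0],[0,0,0,0,0,0]]])

```text
time_s: 29.75
position: [0.5249, -0.1791, 0.0343]
tool_rot: [[0.191, 0.982, 0.0], [0.982, -0.191, -0.0], [-0.0, 0.001, -1.0]]
ft_force: [-0.2, 0.1, 5.0]
grip_width: 0.0394
```

Contact (5 N) at the expected height. Releasing.

jog_arm(plan=[[[0,0,0,0,0,0],[0,0,0,0,0,0],[0,0,0,0,0,0],[0,0,0,0,0,0],[0,0,0,0,0,0],[0,0,0,0,0,0],[0,0,0,0,0,0],[0,0,0,0,0,0]]], grip=1)

```text
time_s: 30.55
position: [0.5248, -0.1791, 0.0337]
tool_rot: [[0.191, 0.982, -0.0], [0.982, -0.191, 0.0], [0.0, -0.0, -1.0]]
ft_force: [0.6, -0.2, 0.1]
grip_width: 0.0857
```

jog_arm(plan=[[[0,0,-0.3,0,0,0],[0,0,-0.6,0,0,0],[0,0,-0.8,0,0,0],[0,0,-0.8,0,0,0],[0,0,-0.6,0,0,0],[0,0,-0.3,0,0,0],[0,0,0,0,0,0]]])

```text
time_s: 31.25
position: [0.5253, -0.1793, 0.1714]
tool_rot: [[0.191, 0.982, 0.003], [0.982, -0.191, -0.002], [-0.001, 0.003, -1.0]]
ft_force: [0.5, 0.5, -0.2]
grip_width: 0.0853
```

```bash
python3 go.py .572 .285 .168; python3 chk.py c3
```

```text
t 31.25 pos [ 0.5253 -0.1793  0.1714] yaw_y -11.0 tilt 0.19 w 0.0853 F [ 0.5  0.5 -0.2] q6 [-31.  25.  79.  -0.  75. -20.]
total units [11.617 -1.068  0.068]  rows>= 11.0
top yellow 0.71 cap [0.5265 0.3977 0.0914] ztop 0.0933 rack along 0.5912 across -0.1345
top yellow 0.57 cap [0.5712 0.2858 0.1029] ztop 0.1051 rack along 0.493 across -0.0646
side yellow 0.98 cap [0.5719 0.2846 0.1011] ztop 0.1026 rack along 0.492 across -0.0636
side yellow 0.64 cap [0.5268 0.3956 0.0893] ztop 0.0908 rack along 0.5892 across -0.1337
side red 0.84 cap [ 0.5241 -0.1783  0.0945] ztop 0.0959 rack along 0.031 across -0.0004
side green 0.9 cap [ 0.5093 -0.2367  0.0946] ztop 0.0959 rack along -0.0293 across -0.001
side blue 0.71 cap [0.5562 0.165  0.025 ] ztop 0.0269 rack along 0.3721 across -0.0506
side blue 0.64 cap [ 0.491  -0.2924  0.0952] ztop 0.0969 rack along -0.0877 across -0.0056
```

View pics/c3s.png

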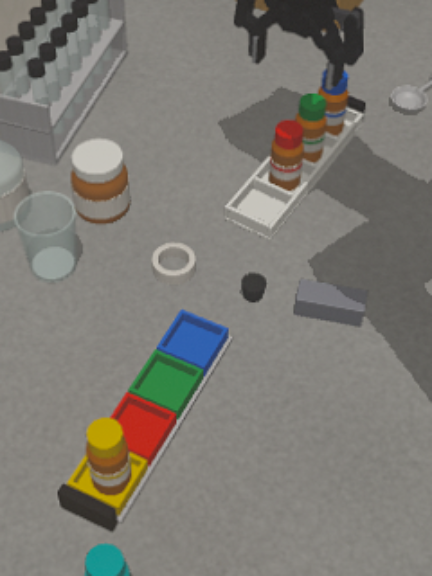

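Red stands at (287,155) in the crop; along +31 mm, across 0 mm. Blue's shifted reading comes from the gripper partly covering it. Yellow is last: the one beside the old rack's stop at (0.572, 0.285), not the turquoise look-alike at (0.527, 0.397).

jog_arm(plan=[[[0.5,-0.04,0,0,0,0],[0.9,-0.08,0,0,0,0],[0.9,-0.08,0,0,0,0],[0.9,-0.08,0,0,0,0],[0.9,-0.08,0,0,0,0],[0.9,-0.08,0,0,0,0],[0.9,-0.08,0,0,0,0],[0.9,-0.08,0,0,0,0],[0.9,-0.08,0,0,0,0],[0.9,-0.08,0,0,0,0]]])

```text
time_s: 32.75
position: [0.5606, 0.1659, 0.1696]
tool_rot: [[0.191, 0.982, -0.0], [0.982, -0.191, 0.0], [-0.0, -0.0, -1.0]]
ft_force: [0.2, -0.6, -0.2]
grip_width: 0.0857
```

jog_arm(plan=[[[0.9,-0.09,0,0,0,0],[0.9,-0.09,0,0,0,0],[0.8,-0.08,0,0,0,0],[0.41,-0.04,0,0,0,0],[0,0,0,0,0,0],[0,0,0,0,0,0]]])

```text
time_s: 33.35
position: [0.5718, 0.2841, 0.1695]
tool_rot: [[0.191, 0.982, -0.0], [0.982, -0.191, -0.001], [-0.001, -0.0, -1.0]]
ft_force: [0.2, -0.5, 0.4]
grip_width: 0.0853
```

```bash
python3 go.py .572 .285 .041
```

```text
t 33.35 pos [0.5718 0.2841 0.1695] yaw_y -11.01 tilt 0.04 w 0.0853 F [ 0.2 -0.5  0.4] q6 [16. 33. 65. -0. 82. 27.]
total units [2.400e-02 1.000e-03 3.213e+00]  rows>= 3.0
```

jog_arm(plan=[[[0.01,0,0.2,0,0,0],[0,0,0.5,0,0,0],[0,0,0.6,0,0,0],[0,0,0.6,0,0,0],[0,0,0.6,0,0,0],[0,0,0.4,0,0,0],[0,0,0.2,0,0,0],[0,0,0.11,0,0,0],[0,0,0,0,0,0],[0,0,0,0,0,0]]])

```text
time_s: 34.35
position: [0.5724, 0.2852, 0.0421]
tool_rot: [[0.191, 0.982, 0.001], [0.982, -0.191, 0.0], [0.001, 0.001, -1.0]]
ft_force: [-0.3, 1.0, 0.2]
grip_width: 0.0855
```

jog_arm(plan=[[[0,0,0,0,0,0],[0,0,0,0,0,0],[0,0,0,0,0,0],[0,0,0,0,0,0],[0,0,0,0,0,0],[0,0,0,0,0,0],[0,0,0,0,0,0],[0,0,0,0,0,0],[0,0,0,0,0,0],[0,0,0,0,0,0]]], grip=-1, squeeze=30)

```text
time_s: 35.35
position: [0.572, 0.2854, 0.0417]
tool_rot: [[0.191, 0.982, 0.0], [0.982, -0.191, 0.0], [0.0, 0.0, -1.0]]
ft_force: [-1.6, 0.1, 6.5]
grip_width: 0.0392
```

jog_arm(plan=[[[0,0,-0.2,0,0,0],[0,0,-0.3,0,0,0],[0,0,-0.5,0,0,0],[0,0,-0.6,0,0,0],[0,0,-0.6,0,0,0],[0,0,-0.5,0,0,0],[0,0,-0.3,0,0,0],[0,0,0,0,0,0],[0,0,0,0,0,0]]])

```text
time_s: 36.25
position: [0.5716, 0.2852, 0.1607]
tool_rot: [[0.191, 0.982, -0.001], [0.982, -0.191, -0.0], [-0.0, -0.001, -1.0]]
ft_force: [-0.0, 0.4, -1.3]
grip_width: 0.0393
```

```bash
python3 go.py .5387 -.1196 .16
```

```text
t 36.25 pos [0.5716 0.2852 0.1607] yaw_y -11.0 tilt 0.06 w 0.0393 F [-0.   0.4 -1.3] q6 [16. 34. 66. -0. 81. 27.]
total units [-10.09    1.124   0.021]  rows>= 10.0
```

Held. Carrying yellow to the cell farthest from the stop; the expected placing height is TCP 0.0347.

jog_arm(plan=[[[-0.4,0.04,0,0,0,0],[-0.8,0.09,0,0,0,0],[-0.9,0.1,0,0,0,0],[-0.9,0.1,0,0,0,0],[-0.9,0.1,0,0,0,0],[-0.9,0.1,0,0,0,0],[-0.9,0.1,0,0,0,0],[-0.9,0.1,0,0,0,0],[-0.9,0.1,0,0,0,0],[-0.9,0.1,0,0,0,0]]])

```text
time_s: 37.25
position: [0.5431, -0.0537, 0.1604]
tool_rot: [[0.191, 0.982, -0.002], [0.982, -0.191, 0.0], [-0.0, -0.002, -1.0]]
ft_force: [0.8, 0.6, -0.4]
grip_width: 0.0392
```

jog_arm(plan=[[[-0.8,0.09,0,0,0,0],[-0.6,0.07,0,0,0,0],[-0.29,0.03,0,0,0,0],[0,0,0,0,0,0],[0,0,0,0,0,0],[0,0,0,0,0,0]]])

```text
time_s: 37.85
position: [0.5388, -0.1183, 0.1612]
tool_rot: [[0.19, 0.982, -0.0], [0.982, -0.19, 0.0], [0.0, -0.0, -1.0]]
ft_force: [0.6, -0.1, -1.5]
grip_width: 0.0394
```

```bash
python3 go.py .5387 -.1196 .0347
```

```text
t 37.85 pos [ 0.5388 -0.1183  0.1612] yaw_y -10.92 tilt 0.03 w 0.0394 F [ 0.6 -0.1 -1.5] q6 [-25.  25.  81.   0.  74. -14.]
total units [-0.033  0.005  3.163]  rows>= 3.0
```

jog_arm(plan=[[[-0.01,0,0.3,0,0,0],[0,0,0.6,0,0,0],[0,0,0.6,0,0,0],[0,0,0.6,0,0,0],[0,0,0.4,0,0,0],[0,0,0.3,0,0,0],[0,0,0.15,0,0,0],[0,0,0.1,0,0,0],[0,0,0.05,0,0,0],[0,0,0,0,0,0]]])

```text
time_s: 38.85
position: [0.539, -0.1199, 0.0376]
tool_rot: [[0.191, 0.982, 0.001], [0.982, -0.191, -0.0], [-0.0, 0.001, -1.0]]
ft_force: [-0.1, 0.7, -1.3]
grip_width: 0.0395
```

jog_arm(plan=[[[0,0,0.03,0,0,0],[0,0,0.02,0,0,0],[0,0,0.02,0,0,0],[0,0,0.01,0,0,0],[0,0,0,0,0,0]]])

```text
time_s: 39.35
position: [0.5389, -0.1199, 0.0347]
tool_rot: [[0.191, 0.982, 0.001], [0.982, -0.191, -0.0], [-0.0, 0.001, -1.0]]
ft_force: [-1.7, 0.4, 3.8]
grip_width: 0.0391
```

Contact. I'll release, go up, then move aside towards the robot so nothing is hidden.

jog_arm(plan=[[[0,0,0,0,0,0],[0,0,0,0,0,0],[0,0,0,0,0,0],[0,0,0,0,0,0],[0,0,0,0,0,0],[0,0,0,0,0,0],[0,0,0,0,0,0],[0,0,0,0,0,0]]], grip=1)

```text
time_s: 40.15
position: [0.5388, -0.1198, 0.0341]
tool_rot: [[0.191, 0.982, -0.0], [0.982, -0.191, 0.0], [0.0, -0.0, -1.0]]
ft_force: [0.0, 0.5, 0.2]
grip_width: 0.0858
```

jog_arm(plan=[[[0,0,-0.3,0,0,0],[0,0,-0.6,0,0,0],[0,0,-0.8,0,0,0],[0,0,-0.8,0,0,0],[0,0,-0.8,0,0,0],[0,0,-0.6,0,0,0],[0,0,-0.3,0,0,0],[0,0,0,0,0,0]]])

```text
time_s: 40.95
position: [0.5393, -0.12, 0.2047]
tool_rot: [[0.191, 0.982, 0.004], [0.982, -0.191, -0.002], [-0.001, 0.004, -1.0]]
ft_force: [-0.2, 0.3, -0.4]
grip_width: 0.0854
```

jog_arm(plan=[[[0.5,-0.2,0,0,0,0],[0.9,-0.2,0,0,0,0],[0.9,-0.2,0,0,0,0],[0.9,-0.2,0,0,0,0],[0.9,-0.2,0,0,0,0],[0.9,-0.2,0,0,0,0],[0.9,-0.2,0,0,0,0],[0.6,-0.2,0,0,0,0],[0.3,0,0,0,0,0],[0,0,0,0,0,0]]])

```text
time_s: 41.95
position: [0.5279, 0.1601, 0.2017]
tool_rot: [[0.189, 0.982, -0.001], [0.982, -0.189, -0.0], [-0.0, -0.001, -1.0]]
ft_force: [-0.0, -0.8, 0.7]
grip_width: 0.0853
```

```bash
python3 chk.py c4
python3 - <<'E'
from h import *
s=env.observe(); print(s["time_s"],s["position"],s["qvel"].round(2))
E
```

```text
top yellow 0.82 cap [ 0.5386 -0.1182  0.0957] ztop 0.0982 rack along 0.0928 across -0.0006
top yellow 0.82 cap [0.5267 0.3976 0.0912] ztop 0.0933 rack along 0.5911 across -0.1343
top yellow 0.18 cap [ 0.525  -0.1779  0.0954] ztop 0.0977 rack along 0.0316 across 0.0003
top red 0.95 cap [ 0.525  -0.1775  0.0954] ztop 0.0977 rack along 0.032 across 0.0002
top blue 0.79 cap [ 0.497  -0.2963  0.0954] ztop 0.0974 rack along -0.0901 across 0.0012
side yellow 0.91 cap [ 0.5389 -0.1211  0.0954] ztop 0.0972 rack along 0.09 across 0.0004
side yellow 0.71 cap [0.5267 0.3959 0.0892] ztop 0.091 rack along 0.5895 across -0.1339
side yellow 0.48 cap [ 0.5024 -0.2245  0.031 ] ztop 0.0327 rack along -0.019 across -0.0106
side red 0.6 cap [ 0.526  -0.1297  0.0957] ztop 0.0974 rack along 0.0786 across -0.0101
side blue 0.6 cap [0.5479 0.1024 0.0254] ztop 0.0272 rack along 0.3094 across -0.0438
42.45 [0.52795199 0.15898153 0.20214634] [ 0.36 -0.04 -0.19  0.02  0.03  0.1 ]
```

View pics/c4s.png

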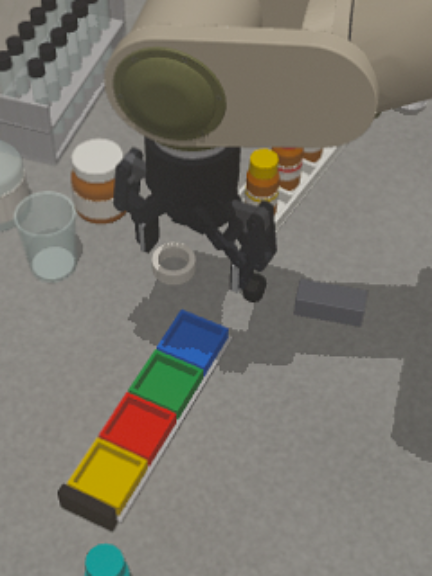

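View pics/c4t.png

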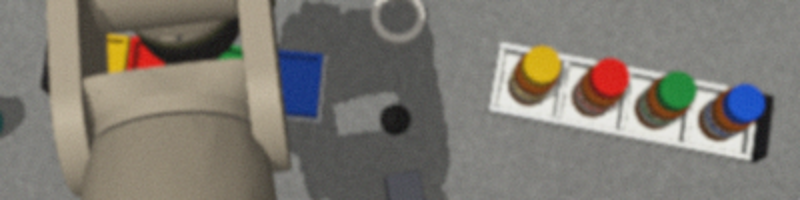

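The top view shows all four standing in the white rack: yellow (541,65), red (609,78), green (676,92), and blue (745,105) next to the stop. The arm is clear. Handing in.

```bash
python3 -c "
from rig import close_job; print(close_job())"
```

```text
the job is handed in; nothing more can be done
None
```

All four bottles now stand released in the white rack in reverse order. From the cell nearest its stop they run blue, green, red, yellow; on the old rack the order from the stop was yellow, red, green, blue. The job was handed in at about 42.5 s.

I set each bottle down until I felt light floor contact (4–10 N) and only then opened the jaws. The turquoise look-alike was not touched.

**Final top view:** the network found yellow, red and blue within about 2 mm of their cell centres. Their cap tops read 0.097–0.098 m where 0.095 m is expected, which matches the camera's usual 2–3 mm high reading.

**Checks that failed or disagreed:**
- The network missed green in the last pictures. It was plainly standing in its cell there. Earlier measurements put it within about 1 mm of its cell centre along the row and 1 mm across.
- In the last side view the arm or neighbouring bottles hid part of the rack. The readings for red and blue there were wrong detections, so I did not use them.
- My first automatic fit of the white rack disagreed between the cameras. I used its measured corners instead, and those agreed to about 2 mm.

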